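# Glass on the jar lamp, dimmer to the pointer

### The arm

A 6-joint arm with a two-finger parallel gripper is mounted at the origin on the work surface. World frame = base frame: x ahead of the robot, y to its left, z up, the work surface at z = 0. Lengths are in mm, angles in rad, forces in N, time in s.
With the tool pointing down it reaches from about 350 to 875 mm from the base axis. Payload 4.2 kg.
Tool frame: the origin (TCP) lies at the very end of the fingers, on their centre line; the grasp point (between the pads) lies 19 mm behind it; z points along the fingers, y is the line along which they close (so a half turn about z gives the same grasp; the last joint's range is limited). The gripper opens to 85 mm and grips with 20 to 120 N. Pads are 22 mm wide; open, the fingers measure 114 mm over their backs; the gripper's body (76 mm by 85 mm) begins 54 mm behind the grasp point. The pads swing forward as they close: fully open they stand 13 mm farther back than shut.
Start: joints at [1.383, 0.385, 0.008, 0, -1.194, -0.259], TCP at [270.018, 563.64, 231.312] pointing down, gripper open.
Joint ranges: [-3.14, 3.14], [-1.21, 2.06], [-1.07, 1.41], [-3.16, 2.05], [-2.99, -0.16], [-3.1, 3.1]. Speed limits (rad/s): [2.79, 2.79, 3.14, 3.14, 3.14, 3.14].

### API

Orientations are given as a unit quaternion [x, y, z, w].
In Python, from bench import read_state, get_image, get_calibration, job_done gives the robot as it stands.
- The arm moves only by the shell command python3 -m creep 'ROWS'. ROWS is a JSON object of lists of equal length, an entry for each row: "translation": the shift along the world's x, y, z in cm, a list of three; "delta_rot": the turn, a rotation vector about the world's x, y, z in degrees, a list of three; "hand": the finger opening in cm, from 0 to 8.54. A call has 1 to 8 rows; each row is the pose to reach, as a shift and turn from the pose commanded when the call began; what a row does not reach only later rows make up. A row lasts 1/8 s, in which the tool goes at most 62.5 mm and 10.7 degrees, less where a joint would pass 70% of its speed; a pose out of reach is approached as far as the arm can. A call with a gripper value outside its range is refused whole. The fingers move at their own pace and stop on an object; the grip force is fixed at half the most. Time passes only in rows, so rows that repeat a pose let the fingers close. It gives the time, the measured TCP pose, the force, the opening and the grip force at its end, in the units of the state.
- read_state(): the state, without advancing time (a new reading comes with each control period).
- get_image(name): name is "side" or "top"; returns (picture, depth): 420x560x3 uint8, red, green, blue; 420x560 float32, mm along the optical axis (not along the pixel's ray), 0 where there is no reading.
- get_calibration(name): a dict with "intrinsics" (3x3 intrinsics, pixels), "xyz" and "attitude" of the camera in the world. Camera axes: x right, y down, z forward; pixel columns grow to the right and rows downward; lengths in mm; the calibration is good to about 2 mm. A picture is of the moment at which its call begins. get_calibration takes no time and is no camera call.
- job_done(): hands the job in; it is judged then, once.
The state is a dict: "clock": time; "joints": joint angles; "joint_vel": joint speeds; "joint_efforts": joint torques, N m; "position": TCP position; "ee_rot": TCP orientation; "contact_force": force on the tool from outside, world axes, zero at the start; "wrist_torque": the same for the moment, N m; "gripper_width": finger opening in mm; "grasp_force": force on a finger pad.
Only numpy, scipy, OpenCV 4.12 (cv2) and the standard library are available. Lean on these libraries where they do the work, as an engineer would, in place of code of your own. Each camera call takes 0.05 s, during which the arm holds its last target. There are 200 camera calls.

### The job

Get the hall's jar lamp ready for the evening: take the thin glass jar out of its sloping birch rest and stand it mouth down in the slate dish, centred over the light disc, then slide the dimmer until its grip is level with the dark steel pointer. The glass cracks easily: squeeze it with no more than about 35 N, set it down softly, and let go of it before you touch the dimmer. Leave the bell and the carabiner where they are.

Things in the scene. Friction and masses are not known exactly. Their poses are not given: they have to be found in the camera images.
- jar: Clear round glass jar, 58 mm wide, 120 mm long, 220 g. Origin: centre of its mouth (open end, 50 mm neck, full width from 30 mm up); z runs from mouth to the closed end (last 6 mm taper). Starts mouth down in the rest, leaning 34 degrees from vertical towards the rest's -x; its side is free from 75 mm above the mouth. Cracks if gripped, knocked or pressed above 35 N.
- rest: Fixed sloping rest of pale birch: base board 170 (x) by 100 (y) by 12 mm with a sloping back board, a foot and two low cheeks that hold the mouth half of the jar. The back board ends 72 mm from the jar's mouth, the cheeks (80 mm over their outsides) 42 mm from it. Origin: centre of the base's underside; the jar leans to -x of this frame. Highest point about 96 mm.
- lamp: Fixed jar lamp without its glass: pale birch plinth 260 mm (x, from -165 to +95 mm) by 200 mm (y), 10 mm thick, with a round slate-grey ceramic dish 160 mm across (rim 24 mm above the shelf) and a dimmer slider along its -x side. Origin: underside of the plinth, straight below the dish's centre.
- light (a point): Centre of the pale flat light disc (72 mm across, flush) in the middle of the dish's flat floor, 16 mm above the shelf. The floor is 130 mm across.
- dimmer (a joint): Position of the dimmer's grip along its track, in m: 0 at the lamp's -y end, 0.12 at its +y end. It stays where it is left; moving it takes about 2 N.
- dimmer_top (a point): Centre of the top of the dimmer's grip, a black upright block 28 mm (lamp's x) by 20 mm (lamp's y) by 40 mm high; its top is 64 mm above the shelf. It slides along the lamp's y on an aluminium track 40 mm wide and 170 mm long, whose top is 24 mm above the shelf and whose centre line is at x = -135 mm of the lamp.
- pointer: Small fixed dark steel pointer, about 26 mm long (x) by 10 mm wide (y) by 16 mm high, on the plinth between track and dish, its tip towards the track. Origin: centre of its underside, 10 mm above the shelf; axes parallel to the lamp's. The dimmer's grip is level with it when both have the same position along the lamp's y.
- bell: Stainless steel counter bell on a black foot, 88 mm across, 64 mm high, loose. Origin at the centre of its underside. Bystander.
- carabiner: Blue plastic carabiner lying flat, about 102 by 56 mm, 10 mm thick, loose. Origin at its middle, on its underside. Bystander.

How it is judged:
By the outcome, as a careful person would: the job done as asked, in the order asked, and still so for the second after the job is handed in, with the robot touching nothing.
It also fails if it takes over 58 s, if anything falls off the work surface, if the arm or the gripper's body presses on something with over 40 N, if the wrist force passes 120 N, or if a joint passes its speed limit or range.

## Working session

There is one attempt and no reset: what is moved stays moved. The work goes in short steps, Python scripts to look and compute and a shell command to move; the robot and the scene stay as the last step left them, time stands still between calls to the robot, and variables do not carry over. Pictures are saved under pics/ and viewed, at most 12 in all, crops included, and the job is handed in when it is done.

```bash
mkdir -p pics; cat > h.py <<'E'
import numpy as np, cv2
from scipy.spatial.transform import Rotation as R
from bench import *
def cal(n):
    c=get_calibration(n); return np.array(c["intrinsics"]),np.array(c["xyz"],float),c["attitude"]
def rot(a):
    a=np.array(a,float); return a if a.shape==(3,3) else R.from_quat(a).as_matrix()
def ray(n,u,v):
    K,t,a=cal(n); d=rot(a)@np.linalg.inv(K)@np.array([u,v,1.]); return t,d
def onz(n,u,v,z):
    t,d=ray(n,u,v); return t+d*(z-t[2])/d[2]
def proj(n,p):
    K,t,a=cal(n); q=K@(rot(a).T@(np.array(p)-t)); return q[:2]/q[2]
def cloud(n,dep):
    K,t,a=cal(n); v,u=np.mgrid[:dep.shape[0],:dep.shape[1]]
    c=np.stack([u,v,np.ones_like(u)],-1)@np.linalg.inv(K).T*dep[...,None]
    return c@rot(a).T+t
E
python3 - <<'E'
from h import *
for n in("side","top"):
    print(n,get_calibration(n)); im,d=get_image(n); cv2.imwrite(f"pics/{n}0.png",im[...,::-1]); np.savez(f"{n}0.npz",im=im,d=d)
print(read_state())
E
```

```text
side {'intrinsics': array([[496.00763634,   0.        , 284.08920337],
       [  0.        , 496.00763634, 215.21071032],
       [  0.        ,   0.        ,   1.        ]]), 'xyz': array([ 388.25814274, -942.86959494,  616.08090916]), 'attitude': array([ 0.86222515, -0.07282366,  0.05516157, -0.49821853])}
top {'intrinsics': array([[413.76184652,   0.        , 271.67048396],
       [  0.        , 413.76184652, 206.87345906],
       [  0.        ,   0.        ,   1.        ]]), 'xyz': array([379.46305782,   9.44166643, 868.76235922]), 'attitude': array([-0.67138446,  0.7326927 , -0.08413034,  0.07298213])}
{'clock': 0.1, 'joints': array([ 1.38258703e+00,  3.85492860e-01,  6.75966172e-03, -4.14762790e-04,
       -1.19399073e+00, -2.58573042e-01]), 'joint_vel': array([ 0.0003473 , -0.00102869,  0.00312964,  0.00304516,  0.00027771,
        0.0005822 ]), 'joint_efforts': array([-3.52616762e-04, -3.93321741e+01,  1.88928258e+01,  4.19785872e+00,
       -2.59415712e-03,  3.64212553e-06]), 'position': array([269.82165915, 563.18332148, 230.32489329]), 'ee_rot': array([ 9.75134366e-01, -2.21612279e-01, -1.58738186e-04,  9.69986839e-04]), 'contact_force': array([ 0.7846305 , -0.95486473,  0.49159933]), 'wrist_torque': array([-0.00508198, -0.0045952 , -0.04691135]), 'grasp_force': 0.0, 'gripper_width': 85.43929716733497}
```

View pics/side0.png

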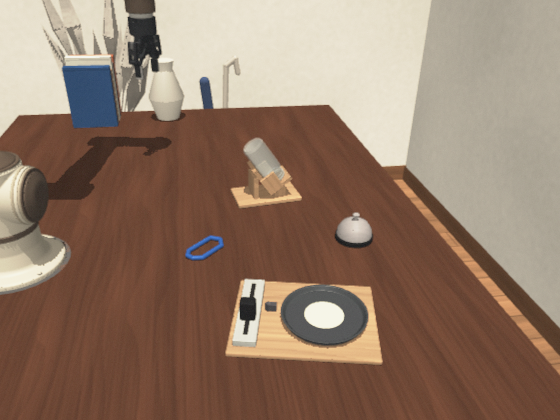

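View pics/top0.png

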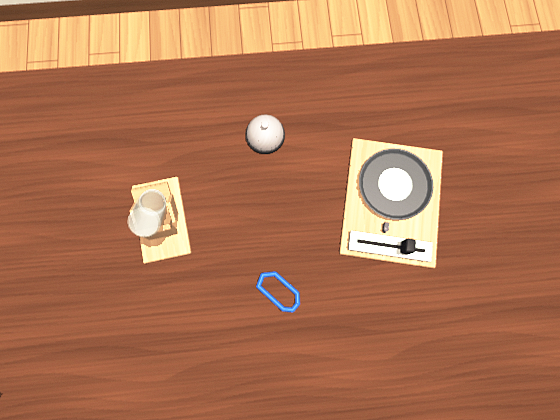

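The side view shows the leaning jar at about (263,158) in its rest, the lamp at (305,318) with the light disc at (324,315), and the dimmer at (248,308). It also shows the bell at (354,230) and the carabiner at (205,247). In the top view the jar is at (150,212), the disc at (396,184), the pointer at (385,227), and the grip at (408,246).

```bash
cat > m.py <<'E'
from h import *
S={n:np.load(f"{n}0.npz") for n in("side","top")}
def blob(n,mask,box):
    m=np.zeros(mask.shape,np.uint8); x0,y0,x1,y1=box; m[y0:y1,x0:x1]=mask[y0:y1,x0:x1]
    k,l,st,c=cv2.connectedComponentsWithStats(m); i=1+np.argmax(st[1:,4]); return (l==i).astype(np.uint8),c[i],st[i]
def tri(us,ut):
    A=[];b=[]
    a,d=ray("side",*us);c,e=ray("top",*ut);d/=np.linalg.norm(d);e/=np.linalg.norm(e)
    s=np.linalg.lstsq(np.stack([d,-e],1),c-a,rcond=None)[0]; p=a+d*s[0];q=c+e*s[1]; return (p+q)/2,np.linalg.norm(p-q)
E
python3 - <<'E'
from m import *
disc={}
for n,b in(("top",(365,160,430,210)),("side",(295,295,355,335))):
    im=S[n]["im"].astype(int); m=(im.min(2)>190)
    k,c,st=blob(n,m,b); disc[n]=c; print(n,"disc",c,st, onz(n,*c,16))
print("tri disc",tri(disc["side"],disc["top"]))
for n,bx in(("top",(335,130,450,275)),("top",(120,170,200,270)),("side",(225,275,385,362)),("side",(225,178,305,208))):
    im=S[n]["im"]; hsv=cv2.cvtColor(im,cv2.COLOR_RGB2HSV); m=(hsv[...,2]>165)&(hsv[...,1]>40)&(hsv[...,0]<30)
    k,c,st=blob(n,m,bx); ct=cv2.findContours(k,0,2)[0][0]; r=cv2.boxPoints(cv2.minAreaRect(ct))
    print(n,st); hull=cv2.convexHull(ct); ap=cv2.approxPolyDP(hull,4,True)[:,0]
    for p in ap: print("  ",p,onz(n,*p,10 if bx[0]>300 or bx[1]>270 else 12).round(1))
# dark: grip, pointer
for n,bx in(("top",(376,218,396,236)),("top",(396,232,420,256)),("side",(262,298,280,316)),("side",(236,294,260,324))):
    im=S[n]["im"].astype(int); m=im.max(2)<75; k,c,st=blob(n,m,bx); print(n,bx,c,st)
for n in S:
    d=S[n]["d"]; P=cloud(n,d)
    bx=(120,170,200,270) if n=="top" else (225,130,305,208)
    Q=P[bx[1]:bx[3],bx[0]:bx[2]].reshape(-1,3); dd=d[bx[1]:bx[3],bx[0]:bx[2]].ravel()
    print(n,"zero frac",(dd==0).mean(),"maxz",np.sort(Q[dd>0][:,2])[-5:])
a=S["top"]["im"][165:270,115:205]; b=S["side"]["im"][130:210,220:310]
d=S["top"]["im"][215:265,340:430]
f=lambda x,s:cv2.resize(x,None,fx=s,fy=s,interpolation=cv2.INTER_CUBIC)
A=f(a,4);B=f(b,4);C=np.zeros((420,760,3),np.uint8);C[:420,:360]=A;C[:320,370:730]=B
cv2.imwrite("pics/crop1.png",C[...,::-1])
E
```

```text
top disc [394.88864388 183.87320838] [378 168  35  33 907] [ 599.29980418 -280.35830615   16.        ]
side disc [323.81127451 314.5870098 ] [305 302  39  26 816] [ 596.48801319 -281.39255586   16.        ]
tri disc (array([ 598.10290165, -280.3764782 ,   15.36112422]), np.float64(2.642171935163979))
top [ 335  130  115  139 5117]
   [441 150] [ 668.8 -395.7   10. ]
   [449 205] [ 544.5 -390.6   10. ]
   [435 267] [ 417.1 -337.7   10. ]
   [371 268] [ 426.6 -205.5   10. ]
   [340 254] [ 460.9 -145.4   10. ]
   [335 137] [ 719.1 -166.5   10. ]
   [415 130] [ 720.4 -346.2   10. ]
top [ 120  170   80   94 3606]
   [199 184] [636.4 138.3  12. ]
   [199 228] [540.6 143.   12. ]
   [191 252] [491.7 162.   12. ]
   [143 263] [477.7 261.2  12. ]
   [120 237] [535.9 307.8  12. ]
   [120 170] [682.5 306.8  12. ]
   [169 170] [673.4 201.4  12. ]
side [ 225  280  158   82 5078]
   [240 282] [ 457.9 -155.3   10. ]
   [370 287] [ 709.2 -210.1   10. ]
   [382 361] [ 664.6 -399.4   10. ]
   [227 355] [ 416.4 -346.1   10. ]
side [ 231  178   71   30 1090]
   [301 197] [653.1 178.7  12. ]
   [240 207] [489.7 147.1  12. ]
   [231 189] [476.3 249.8  12. ]
   [256 178] [551.6 308.4  12. ]
   [291 178] [649.2 295.2  12. ]
top (376, 218, 396, 236) [383.27272727 227.81818182] [383 223   2  10  11]
top (396, 232, 420, 256) [405.90140845 246.77464789] [396 239  24  15 142]
side (262, 298, 280, 316) [267.         307.15384615] [266 305   4   5  13]
side (236, 294, 260, 324) [247.45027624 308.45856354] [240 294  16  30 362]
side zero frac 0.0033653846153846156 maxz [161.98970365 162.7796716  163.22345591 163.31274749 163.43045003]
top zero frac 0.004625 maxz [165.94544658 166.003924   166.075537   166.42535464 166.59518197]
```

View pics/crop1.png

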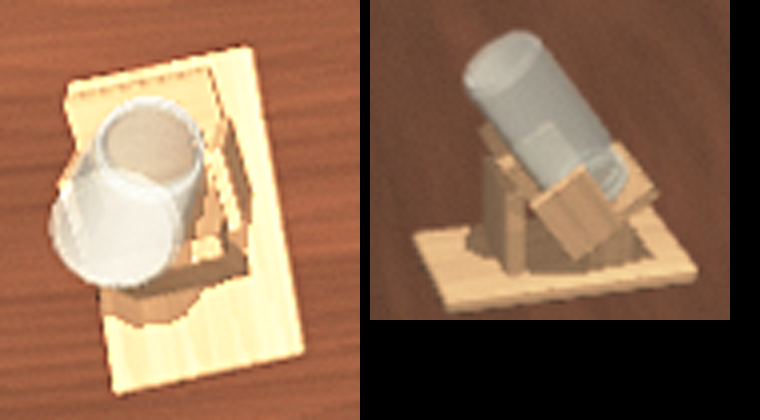

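The crop shows the base corners at top-view pixels (177.5,176.7), (190.5,253) and (143.7,263.2). In the side view they are at (240,207.5), (301.7,197) and (230.5,189). The jar's closed end is clearly visible in both views, leaning towards world -x.

```bash
python3 - <<'E'
from m import *
from scipy.optimize import least_squares
print("rest")
T=[onz("top",*p,12) for p in((177.5,176.7),(190.5,253),(143.7,263.2))]
Sd=[onz("side",*p,12) for p in((301.7,197),(240,207.3),(230.5,189))]
for L in(T,Sd):
    L=np.array(L); print(L.round(1),np.linalg.norm(L[0]-L[1]),np.linalg.norm(L[1]-L[2]),"yaw",np.degrees(np.arctan2(*(L[0]-L[1])[1::-1])),"centre",(L[0]+L[2])/2)
# lamp plinth
for n,bx in(("top",(335,130,450,275)),("side",(225,275,385,362))):
    im=S[n]["im"]; hsv=cv2.cvtColor(im,cv2.COLOR_RGB2HSV)
    m=((hsv[...,2]>165)&(hsv[...,1]>40)|(im.min(2)>150))
    m&= ~((hsv[...,0]<14)|(hsv[...,1]>150))|(im.min(2)>150)
    k,c,st=blob(n,m,bx); ct=max(cv2.findContours(k,0,2)[0],key=cv2.contourArea); ap=cv2.approxPolyDP(cv2.convexHull(ct),5,True)[:,0]
    print(n,st); 
    for p in ap: print("  ",p,onz(n,*p,10).round(1))
# jar from depth clouds
for n,bx in(("top",(120,180,170,240)),("side",(232,134,282,180))):
    P=cloud(n,S[n]["d"])[bx[1]:bx[3],bx[0]:bx[2]].reshape(-1,3); Q=P[P[:,2]>100]; print(n,len(Q),Q.min(0),Q.max(0))
    np.save(f"jar_{n}.npy",Q)
Q=np.concatenate([np.load(f"jar_{n}.npy") for n in S])
print(np.histogram(Q[:,2],8))
# side-surface cylinder fit radius 29, free axis
def res(v,Q):
    a,b,x,y=v; u=np.array([np.sin(a)*np.cos(b),np.sin(a)*np.sin(b),np.cos(a)])
    w=Q-np.array([x,y,110]); h=w@u; r=np.linalg.norm(w-h[:,None]*u,axis=1); return r-29
for n in("side","top"):
    Q=np.load(f"jar_{n}.npy")
    b0=np.radians(180+12)
    f=least_squares(res,[np.radians(34),b0,560,250],args=(Q,),loss="soft_l1",f_scale=2); print(n,np.degrees(f.x[:2]),f.x[2:],np.abs(f.fun).mean())
E
```

```text
rest
[[656.7 183.6  12. ]
 [489.7 163.1  12. ]
 [477.1 259.8  12. ]] 168.20735002088878 97.49223248948599 yaw 7.01556465212679 centre [566.90618609 221.70708802  12.        ]
[[654.9 178.4  12. ]
 [489.5 145.6  12. ]
 [475.  250.   12. ]] 168.63052507280577 105.45803148046137 yaw 11.23451699913277 centre [564.94565235 214.20608653  12.        ]
top [ 340  138  103  130 6294]
   [353 138] [ 713.3 -206.    10. ]
   [442 151] [ 666.3 -397.5   10. ]
   [434 267] [ 417.3 -335.6   10. ]
   [340 253] [ 462.9 -145.6   10. ]
side [ 225  279  158   83 5991]
   [240 282] [ 457.9 -155.3   10. ]
   [369 287] [ 707.2 -209.8   10. ]
   [382 361] [ 664.6 -399.4   10. ]
   [226 354] [ 415.  -343.7   10. ]
top 1228 [379.46305782   9.44166643 100.08644952] [600.62947082 247.07967204 868.76235922]
side 646 [ 388.25814274 -942.86959494  100.05230105] [597.39524072 241.29345724 616.08090916]
(array([1855,    0,    0,    0,    0,    6,    0,   13]), array([100.05230105, 196.14105832, 292.22981559, 388.31857286,
       484.40733014, 580.49608741, 676.58484468, 772.67360195,
       868.76235922]))
side [ 68.02819068 263.27545273] [554.08967902 256.4391999 ] 8.495888492055133
top [ 21.05816358 585.02589296] [556.84662663 224.45085869] 8.261421353012445
```

```bash
python3 - <<'E'
from m import *
from scipy.optimize import least_squares
def U(a,b): return np.array([np.sin(a)*np.cos(b),np.sin(a)*np.sin(b),np.cos(a)])
def sd(v,Q): # distance to capped cylinder surface: v = az, end-centre xyz, lean
    u=U(v[4],v[0]); w=Q-v[1:4]; h=-(w@u); r=np.linalg.norm(w+h[:,None]*u,axis=1)
    dr=r-29; dh=-h; return np.where(np.maximum(dr,dh)==dr,dr,dh)
for n in("top","side","both"):
    Qs=[]
    for k in(("top","side") if n=="both" else (n,)):
        bx=dict(top=(120,180,170,240),side=(232,134,282,180))[k]
        P=cloud(k,S[k]["d"])[bx[1]:bx[3],bx[0]:bx[2]].reshape(-1,3); q=P[(P[:,2]>103)&(P[:,2]<200)]
        Qs.append(q)
        if n!="both": print(k,len(q),q.min(0).round(1),q.max(0).round(1))
    Q=np.concatenate(Qs)
    for lean in (1,0):
        f0=lambda v:sd(np.r_[v,np.radians(34)] if lean==0 else v,Q)
        x0=[np.radians(189),535,222,150]+([np.radians(34)] if lean else [])
        f=least_squares(f0,x0,loss="soft_l1",f_scale=1.5,x_scale=[.1,5,5,5]+([.1] if lean else []))
        print(n,lean,np.degrees(f.x[0]).round(1),f.x[1:4].round(1),np.degrees(f.x[4:]),"med",np.median(np.abs(f.fun)), [proj(c,f.x[1:4]).round(1) for c in S])
E
```

```text
top 1197 [510.8 190.5 103. ] [599.8 247.1 166.6]
top 1 187.6 [531.1 218.8 151.2] [34.81882447] med 0.589178733298656 [array([252.3, 143.6]), array([143.1, 223.4])]
top 0 187.1 [531.5 219.1 151.5] [] med 0.5855571873932481 [array([252.4, 143.4]), array([142.9, 223.2])]
side 609 [509.2 185.3 103. ] [593.3 241.3 163.4]
side 1 187.2 [528.7 218.3 148.8] [34.55454824] med 1.030792228480248 [array([251.4, 144.6]), array([143.8, 225. ])]
side 0 187.0 [529.  218.4 148.9] [] med 1.082989955042585 [array([251.5, 144.6]), array([143.7, 224.8])]
both 1 188.3 [530.3 218.4 150.5] [35.22059694] med 0.939623512813629 [array([252. , 143.9]), array([143.5, 223.9])]
both 0 187.9 [530.9 218.5 150.9] [] med 0.9508875239223009 [array([252.2, 143.8]), array([143.3, 223.5])]
```

```bash
cat > g.py <<'E'
from h import *
a,b=np.radians(34.3),np.radians(187.4)
u=np.array([np.sin(a)*np.cos(b),np.sin(a)*np.sin(b),np.cos(a)]); E=np.array([530.2,218.6,150.3]); M=E-120*u
def frame(z,y):
    y=y-z*(y@z); y/=np.linalg.norm(y); return np.stack([np.cross(y,z),y,z],1)
def go(p,Rt):
    s=read_state(); q=R.from_quat(s["ee_rot"]); d=R.from_matrix(Rt)*q.inv()
    print("t",s["clock"],"dcm",((p-s["position"])/10).round(2),"drot",np.degrees(d.as_rotvec()).round(1),"F",s["contact_force"].round(1),"w",round(s["gripper_width"],2),"g",round(s["grasp_force"],1))
Rg=frame(-u,np.array([.129,-.992,0]))
E
python3 - <<'E'
from g import *
print(u,M); go(M+177*u,Rg); go(M+77*u,Rg)
E
```

```text
[-0.55883253 -0.07257967  0.82609829] [597.25990384 227.30956084  51.16820466]
t 0.1 dcm [ 22.85 -34.87  -3.29] drot [ -5.4 -34.3  32. ] F [ 0.8 -1.   0.5] w 85.44 g 0.0
t 0.1 dcm [ 28.44 -34.15 -11.55] drot [ -5.4 -34.3  32. ] F [ 0.8 -1.   0.5] w 85.44 g 0.0
```

```bash
python3 -m creep '{"translation":[[1.5,-2.5,0.5],[5,-7.5,0.5],[9,-13.5,0],[13,-20,-0.5],[17,-26,-1.5],[20.5,-31,-2.5],[22.5,-34,-3],[22.9,-34.9,-3.2]],"delta_rot":[[-0.5,-3,3],[-1,-8,7.5],[-2,-13,12],[-3,-18,17],[-4,-24,22],[-4.6,-29,27],[-5.2,-33,31],[-5.4,-34.3,32]],"hand":[8.5,8.5,8.5,8.5,8.5,8.5,8.5,8.5]}'
python3 -m creep '{"translation":[[0,0,0],[0,0,0],[0,0,0],[0,0,0]],"delta_rot":[[0,0,0],[0,0,0],[0,0,0],[0,0,0]],"hand":[8.5,8.5,8.5,8.5]}'
python3 -c "
from g import *
go(M+177*u,Rg); go(M+77*u,Rg)"
```

```text
clock: 1.1
position: [501.1, 233.5, 212.6]
ee_rot: [0.954, 0.046, 0.296, -0.02]
contact_force: [1.2, 0.8, 2.1]
gripper_width: 85.0
grasp_force: 0.0
clock: 1.6
position: [501.0, 236.9, 213.6]
ee_rot: [0.954, 0.046, 0.297, -0.021]
contact_force: [0.2, -0.4, 0.0]
gripper_width: 84.8
grasp_force: 0.0
t 1.6 dcm [-0.26 -2.24 -1.62] drot [-0.7  0.2  1.6] F [ 0.2 -0.4  0. ] w 84.82 g 0.0
t 1.6 dcm [ 5.33 -1.51 -9.88] drot [-0.7  0.2  1.6] F [ 0.2 -0.4  0. ] w 84.82 g 0.0
```

```bash
python3 -m creep '{"translation":[[0,-1.1,-0.8],[-0.2,-2.2,-1.6],[-0.2,-2.2,-1.6],[-0.2,-2.2,-1.6]],"delta_rot":[[-0.3,0,0.8],[-0.7,0.2,1.6],[-0.7,0.2,1.6],[-0.7,0.2,1.6]],"hand":[8.5,8.5,8.5,8.5]}'
python3 -c "
from g import *
go(M+177*u,Rg); go(M+77*u,Rg)
im,d=get_image('top');im2,d2=get_image('side')
C=np.hstack([cv2.resize(im[140:290,80:230],(400,400)),cv2.resize(im2[70:220,180:330],(400,400))]);cv2.imwrite('pics/pre.png',C[...,::-1])"
```

```text
clock: 2.1
position: [499.8, 213.7, 197.9]
ee_rot: [0.954, 0.06, 0.295, -0.019]
contact_force: [-0.4, -0.8, 0.0]
gripper_width: 84.8
grasp_force: 0.0
t 2.1 dcm [-0.14  0.08 -0.05] drot [-0.   0.   0.2] F [-0.4 -0.8  0. ] w 84.8 g 0.0
t 2.1 dcm [ 5.45  0.81 -8.31] drot [-0.   0.   0.2] F [-0.4 -0.8  0. ] w 84.8 g 0.0
```

View pics/pre.png

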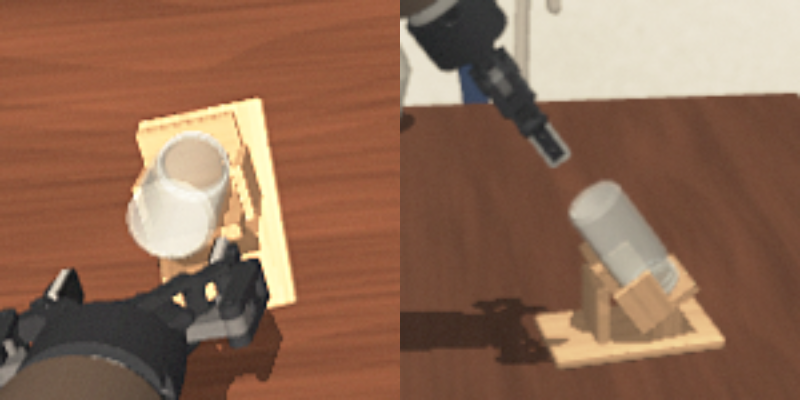

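The fingers are at about (555,150) in the right half, lined up with the jar's axis. The jar's top is at (595,195). I'm advancing along the axis.

```bash
python3 -m creep '{"translation":[[0.5,0.1,-1.0],[1.2,0.2,-2.1],[1.9,0.3,-3.1],[2.6,0.4,-4.2],[3.3,0.5,-5.2],[4.0,0.6,-6.2],[4.0,0.6,-6.2],[4.0,0.6,-6.2]],"delta_rot":[[0,0,0],[0,0,0],[0,0,0],[0,0,0],[0,0,0.2],[0,0,0.2],[0,0,0.2],[0,0,0.2]],"hand":[8.5,8.5,8.5,8.5,8.5,8.5,8.5,8.5]}'
python3 -c "
from g import *
go(M+77*u,Rg)"
```

```text
clock: 3.2
position: [539.5, 228.6, 155.3]
ee_rot: [0.958, 0.059, 0.281, -0.006]
contact_force: [-1.3, 0.3, -0.3]
gripper_width: 85.1
grasp_force: 0.0
t 3.2 dcm [ 1.47 -0.69 -4.06] drot [ 1.5 -1.5  0.8] F [-1.3  0.3 -0.3] w 85.13 g 0.0
```

```bash
python3 -m creep '{"translation":[[0,0,0],[0,0,0],[0,0,0],[0,0,0]],"delta_rot":[[0,0,0],[0,0,0],[0,0,0],[0,0,0]],"hand":[8.5,8.5,8.5,8.5]}' >/dev/null
python3 -c "
from g import *
go(M+77*u,Rg); print(read_state()['joints'].round(2),read_state()['joint_vel'].round(2))"
```

```text
t 3.7 dcm [ 1.45 -0.68 -4.07] drot [ 1.4 -1.5  0.8] F [ 0.4 -0.4  0.2] w 85.16 g 0.0
[ 0.35  0.2  -0.9   2.05 -0.16 -0.67] [-0.  0.  0. -0.  0.  0.]
```

Joints 4 and 5 are at their limits because the tool is nearly in line with the forearm. I'll grip with a steeper tool, tilted 16° instead of 34°, with the fingers still on the jar's sides.

```bash
cat >> g.py <<'E'
def zt(deg,az): t,a=np.radians(deg),np.radians(az); return np.array([np.sin(t)*np.cos(a),np.sin(t)*np.sin(a),-np.cos(t)])
z2=zt(16,7.4); R2=frame(z2,np.array([.129,-.992,0])); G=M+98*u+19*z2
E
python3 -c "
from g import *
go(G-80*z2,R2); go(G,R2)"
```

```text
t 3.7 dcm [-1.39 -1.05  3.53] drot [-0.8 16.7  0.6] F [ 0.4 -0.4  0.2] w 85.16 g 0.0
t 3.7 dcm [ 0.8  -0.77 -4.16] drot [-0.8 16.7  0.6] F [ 0.4 -0.4  0.2] w 85.16 g 0.0
```

```bash
python3 -m creep '{"translation":[[-0.7,-0.3,1.5],[-1.4,-0.7,3.0],[-1.6,-1.0,4.0],[-1.6,-1.0,4.0],[-1.5,-1.0,4.0],[-1.4,-1.0,3.5],[-1.4,-1.0,3.5],[-1.4,-1.0,3.5]],"delta_rot":[[0,0,0],[0,0,0],[0,3,0],[-0.3,7,0.3],[-0.5,12,0.5],[-0.8,16.7,0.6],[-0.8,16.7,0.6],[-0.8,16.7,0.6]],"hand":[8.5,8.5,8.5,8.5,8.5,8.5,8.5,8.5]}'
python3 -c "
from g import *
go(G-80*z2,R2); go(G,R2); print(read_state()['joints'].round(2))"
```

```text
clock: 4.7
position: [526.9, 220.0, 191.0]
ee_rot: [0.988, 0.063, 0.14, -0.01]
contact_force: [-0.1, -0.1, -0.2]
gripper_width: 85.1
grasp_force: 0.0
t 4.7 dcm [-0.11 -0.2  -0.02] drot [-0.1  0.1  0.1] F [-0.1 -0.1 -0.2] w 85.13 g 0.0
t 4.7 dcm [ 2.08  0.08 -7.71] drot [-0.1  0.1  0.1] F [-0.1 -0.1 -0.2] w 85.13 g 0.0
[ 0.76  0.21 -0.49  0.27 -0.67  0.75]
```

```bash
python3 -m creep '{"translation":[[0.2,-0.1,-1],[0.5,-0.1,-2],[0.7,-0.1,-3],[1.0,0,-4],[1.2,0,-4.8],[1.4,0,-5.4],[1.4,0,-5.4],[1.4,0,-5.4]],"delta_rot":[[0,0,0],[0,0,0],[0,0,0],[0,0,0],[0,0,0],[0,0,0],[0,0,0],[0,0,0]],"hand":[8.5,8.5,8.5,8.5,8.5,8.5,8.5,8.5]}'
python3 -c "
from g import *
go(G,R2); print(read_state()['joints'].round(2))"
```

```text
clock: 5.7
position: [539.9, 218.8, 136.7]
ee_rot: [0.988, 0.064, 0.139, -0.009]
contact_force: [0.8, -0.2, -0.6]
gripper_width: 85.0
grasp_force: 0.0
t 5.7 dcm [ 0.78  0.21 -2.29] drot [-0.  0. -0.] F [ 0.8 -0.2 -0.6] w 85.02 g 0.0
[ 0.73  0.29 -0.55  0.32 -0.52  0.71]
```

```bash
python3 -m creep '{"translation":[[0.2,0.1,-0.7],[0.5,0.1,-1.5],[0.8,0.2,-2.3],[0.8,0.2,-2.3],[0.8,0.2,-2.3],[0.8,0.2,-2.3],[0.8,0.2,-2.3],[0.8,0.2,-2.3]],"delta_rot":[[0,0,0],[0,0,0],[0,0,0],[0,0,0],[0,0,0],[0,0,0],[0,0,0],[0,0,0]],"hand":[8.5,8.5,8.5,7.5,7.0,6.5,6.5,6.5]}'
python3 -c "
from g import *
go(G,R2)
im,d=get_image('top');im2,d2=get_image('side')
C=np.hstack([cv2.resize(im[150:270,90:210],(400,400)),cv2.resize(im2[90:210,200:320],(400,400))]);cv2.imwrite('pics/grip.png',C[...,::-1])"
```

```text
clock: 6.7
position: [547.7, 220.6, 113.6]
ee_rot: [0.988, 0.064, 0.139, -0.009]
contact_force: [-0.3, 0.5, -0.1]
gripper_width: 65.1
grasp_force: 0.0
t 6.7 dcm [-0.    0.02  0.03] drot [-0.  0.  0.] F [-0.3  0.5 -0.1] w 65.11 g 0.0
```

View pics/grip.png

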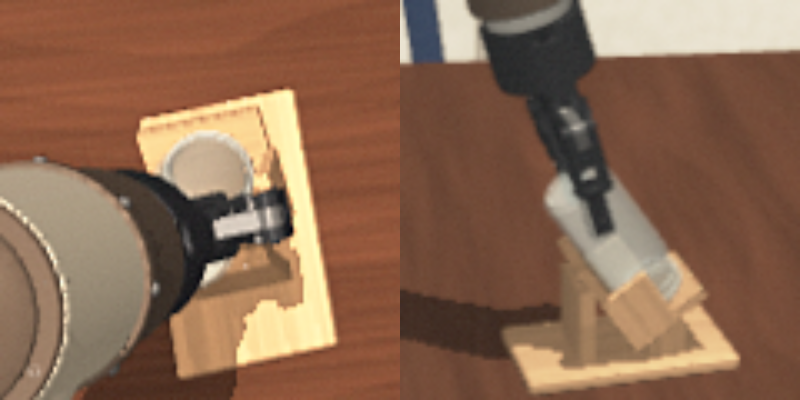

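The near finger overlaps the jar's side at about (603,205) in the right half, centred on its free part. Now I'm closing in small steps and watching the force.

```bash
python3 -m creep '{"translation":[[0,0,0],[0,0,0],[0,0,0],[0,0,0],[0,0,0],[0,0,0]],"delta_rot":[[0,0,0],[0,0,0],[0,0,0],[0,0,0],[0,0,0],[0,0,0]],"hand":[6.2,6.05,5.95,5.9,5.85,5.85]}'
python3 -m creep '{"translation":[[0,0,0],[0,0,0]],"delta_rot":[[0,0,0],[0,0,0]],"hand":[5.8,5.8]}'
```

```text
clock: 7.55
position: [547.7, 220.3, 113.5]
ee_rot: [0.988, 0.064, 0.139, -0.009]
contact_force: [0.6, -1.7, 2.0]
gripper_width: 58.6
grasp_force: 0.9
clock: 7.8
position: [547.7, 220.3, 113.5]
ee_rot: [0.988, 0.064, 0.139, -0.009]
contact_force: [-0.6, -3.0, 2.9]
gripper_width: 58.1
grasp_force: 5.1
```

```bash
python3 -m creep '{"translation":[[0,-0.05,0],[0,-0.05,0]],"delta_rot":[[0,0,0],[0,0,0]],"hand":[5.78,5.76]}'
python3 -m creep '{"translation":[[0,0,0],[0,0,0]],"delta_rot":[[0,0,0],[0,0,0]],"hand":[5.74,5.72]}'
```

```text
clock: 8.05
position: [547.7, 220.2, 113.6]
ee_rot: [0.988, 0.064, 0.139, -0.009]
contact_force: [-0.4, -2.0, 3.3]
gripper_width: 58.0
grasp_force: 12.7
clock: 8.3
position: [547.7, 220.2, 113.6]
ee_rot: [0.988, 0.064, 0.139, -0.009]
contact_force: [-1.9, -2.8, 6.0]
gripper_width: 57.7
grasp_force: 21.4
```

```bash
python3 -m creep '{"translation":[[-0.1,0,0.15],[-0.28,-0.04,0.41],[-0.56,-0.07,0.83],[-0.56,-0.07,0.83]],"delta_rot":[[0,0,0],[0,0,0],[0,0,0],[0,0,0]],"hand":[5.72,5.72,5.72,5.72]}'

```

```text
clock: 8.8
position: [542.0, 219.6, 122.0]
ee_rot: [0.988, 0.064, 0.139, -0.009]
contact_force: [1.3, 0.6, 0.0]
gripper_width: 57.4
grasp_force: 21.9
```

```bash
python3 -m creep '{"translation":[[-0.4,-0.05,0.6],[-1.1,-0.15,1.6],[-1.9,-0.25,2.8],[-2.8,-0.37,4.1],[-3.6,-0.5,5.3],[-3.9,-0.5,6.2],[-4.0,-0.5,6.8],[-4.0,-0.5,7.0]],"delta_rot":[[0,0,0],[0,0,0],[0,0,0],[0,0,0],[0,0,0],[0,0,0],[0,0,0],[0,0,0]],"hand":[5.72,5.72,5.72,5.72,5.72,5.72,5.72,5.72]}'
cat >> g.py <<'E'
D=np.array([598.1,-280.4,15.7]); yl=np.array([-.232,-.973,0])
# jar axis in tool frame from grasp pose
E
python3 - <<'E'
from g import *
im,d=get_image('top');im2,d2=get_image('side')
np.savez("lift.npz",t=d,s=d2)
C=np.hstack([cv2.resize(im[110:290,70:250],(400,400)),cv2.resize(im2[40:220,180:360],(400,400))]);cv2.imwrite('pics/lift.png',C[...,::-1])
E
```

```text
clock: 9.8
position: [502.2, 214.6, 192.1]
ee_rot: [0.988, 0.064, 0.139, -0.009]
contact_force: [-0.9, -0.1, -2.6]
gripper_width: 57.7
grasp_force: 21.8
```

View pics/lift.png

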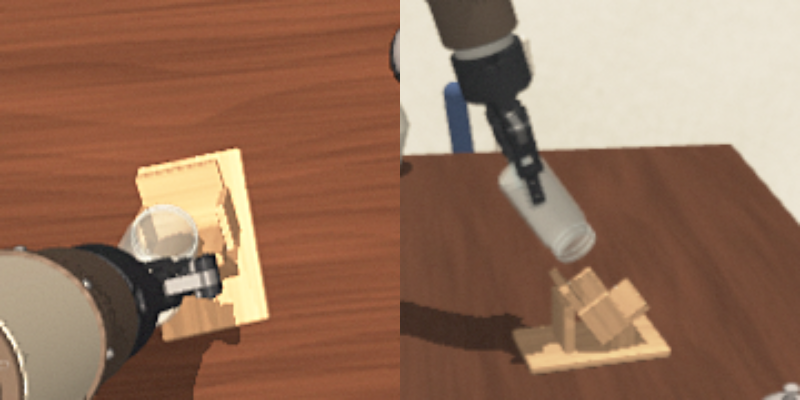

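The jar is clear of the rest, held at about (540,190), still leaning the same way, with its mouth near (575,242).

```bash
cat >> g.py <<'E'
Tg=np.array([547.7,220.2,113.6]); ut=R2.T@u; mt=R2.T@(M-Tg)
A=frame(ut,np.array([0,1.,0])); # jar frame in tool coords
B=np.stack([np.cross(yl/np.linalg.norm(yl),[0,0,1]),yl/np.linalg.norm(yl),[0,0,1]],1)
R3=B@A.T
def place(h): return D+[0,0,h]-R3@mt
E
python3 - <<'E'
from g import *
print(ut,mt,R3[:,2],R3[:,1])
go(place(110),R3); print(place(110))
from scipy.optimize import least_squares
s=read_state(); q=R.from_quat(s["ee_rot"]).as_matrix()
up=q@ut; mp=s["position"]+q@mt; print("pred axis",up,"mouth",mp)
L=np.load("lift.npz")
def sd(v,Q):
    w=Q-v[:3]; k=np.r_[v[3:],1.]; k/=np.linalg.norm(k); h=w@k; r=np.linalg.norm(w-h[:,None]*k,axis=1); return r-29
P=np.concatenate([cloud("side",L["s"]).reshape(-1,3),cloud("top",L["t"]).reshape(-1,3)])
w=P-mp; h=w@up; r=np.linalg.norm(w-h[:,None]*up,axis=1); yt=q[:,1]; lat=w@yt
Q=P[(h>32)&(h<75)&(r<38)]; v0=np.r_[mp,up[:2]/up[2]]
f=least_squares(sd,v0,args=(Q,),loss="soft_l1",f_scale=1); k=np.r_[f.x[3:],1];k/=np.linalg.norm(k)
print(len(Q),"fit axis",k,"angle",np.degrees(np.arccos(k@up)),"offset",((f.x[:3]-mp)-((f.x[:3]-mp)@k)*k).round(1))
E
```

```text
[-3.13992452e-01 -4.83806557e-05 -9.49425478e-01] [30.91502677 -0.66248563 73.81247337] [-0.30541956  0.0728708  -0.94942548] [-2.31935878e-01 -9.72731076e-01 -4.83806557e-05]
t 9.9 dcm [  8.97 -49.4    1.39] drot [  1.8  34.4 -20.2] F [-0.6 -0.3 -2.2] w 57.69 g 21.8
[ 591.93888033 -279.61598172  205.4864958 ]
pred axis [-0.55870541 -0.07217776  0.82621949] mouth [551.750242   221.45963915 129.17872712]
694 fit axis [-0.56146187 -0.08053979  0.82357386] angle 0.5267521099319262 offset [0.8 0.8 0.7]
```

```bash
python3 -m creep '{"translation":[[0.2,-1,0.8],[0.6,-3,2],[1.2,-6,3],[2,-10,3.5],[2.8,-14,3.5],[3.5,-18,3.5],[4.3,-22,3.5],[4.8,-25,3.5]],"delta_rot":[[0,1,-0.6],[0.2,3,-2],[0.4,6,-4],[0.6,9,-6],[0.8,12,-8],[0.9,15,-9],[0.9,17,-10],[0.9,17.2,-10.1]],"hand":[5.72,5.72,5.72,5.72,5.72,5.72,5.72,5.72]}'
python3 -c "
from g import *
go(place(110),R3)"
```

```text
clock: 10.9
position: [550.9, -37.4, 225.7]
ee_rot: [0.999, -0.027, -0.01, -0.014]
contact_force: [0.8, -0.5, -1.4]
gripper_width: 57.7
grasp_force: 21.8
t 10.9 dcm [  4.1  -24.22  -2.02] drot [  0.9  17.2 -10. ] F [ 0.8 -0.5 -1.4] w 57.72 g 21.8
```

```bash
python3 -m creep '{"translation":[[0.5,-3,0],[1.1,-7,0],[1.8,-11,0],[2.5,-15,-0.3],[3.2,-19,-0.8],[3.8,-22,-1.4],[4.1,-23.8,-1.9],[4.1,-24.2,-2.0]],"delta_rot":[[0.1,2,-1],[0.2,5,-3],[0.4,8,-5],[0.6,11,-6.5],[0.8,14,-8],[0.9,16,-9.2],[0.9,17.2,-10],[0.9,17.2,-10]],"hand":[5.72,5.72,5.72,5.72,5.72,5.72,5.72,5.72]}'
python3 -m creep '{"translation":[[0,0,0],[0,0,0]],"delta_rot":[[0,0,0],[0,0,0]],"hand":[5.72,5.72]}' >/dev/null
cat > chk.py <<'E'
from g import *
import sys
from scipy.optimize import least_squares
im,d=get_image('top');im2,d2=get_image('side')
s=read_state(); q=R.from_quat(s["ee_rot"]).as_matrix(); up=q@ut; mp=s["position"]+q@mt
def sd(v,Q):
    w=Q-v[:3]; k=np.r_[v[3:],1.]; k/=np.linalg.norm(k); h=w@k; r=np.linalg.norm(w-h[:,None]*k,axis=1); return r-29
for nm in("top","side","both"):
    P=np.concatenate([cloud(n,x).reshape(-1,3) for n,x in(("top",d),("side",d2)) if nm in(n,"both")])
    w=P-mp; h=w@up; r=np.linalg.norm(w-h[:,None]*up,axis=1); Q=P[(h>32)&(h<73)&(r<38)]
    if len(Q)<50: continue
    f=least_squares(lambda v:sd(np.r_[v[:2],mp[2],v[2:]],Q),np.r_[mp[:2],up[:2]/up[2]],loss="soft_l1",f_scale=1); print(nm,len(Q),"fit mouth xy",f.x[:2].round(1),"tilt deg",np.degrees(f.x[2:]).round(2))
print("pred mouth",mp.round(1),"axis",up.round(3))
C=np.hstack([cv2.resize(im[110:280,320:490],(400,400)),cv2.resize(im2[190:370,215:395],(400,400))]);cv2.imwrite(f'pics/{sys.argv[1]}.png',C[...,::-1])
E
python3 chk.py pre2; python3 -c "
from g import *
go(place(0),R3);print(read_state()['joints'].round(2))"
```

```text
clock: 11.9
position: [591.0, -278.3, 204.7]
ee_rot: [0.98, -0.115, -0.159, -0.019]
contact_force: [0.0, -0.7, -3.3]
gripper_width: 57.6
grasp_force: 21.8
side 749 fit mouth xy [ 597.2 -277.7] tilt deg [-0.26  0.63]
both 749 fit mouth xy [ 597.2 -277.7] tilt deg [-0.26  0.63]
pred mouth [ 597.6 -277.5  128. ] axis [-0.002  0.     1.   ]
t 12.25 dcm [  0.07  -0.29 -11.23] drot [ 0.   0.1 -0.2] F [ 0.6  1.3 -2.1] w 57.86 g 21.9
[-0.2   0.61  0.3  -0.01 -1.57  1.54]
```

View pics/pre2.png

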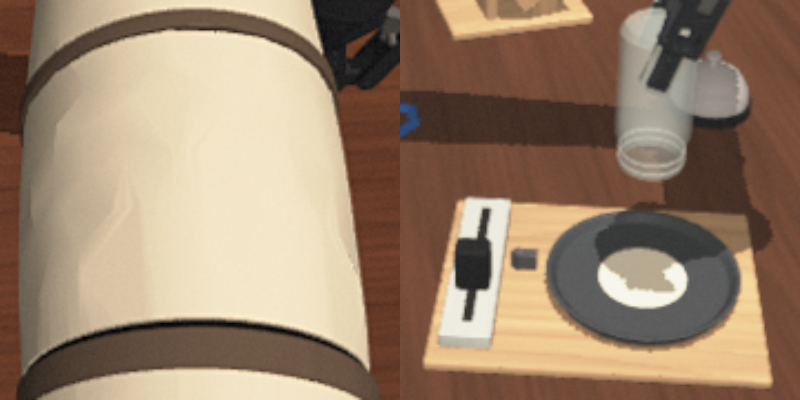

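The jar hangs upright at about (655,95) in the right half, above the disc at (645,277). Next I'm lowering it.

```bash
python3 -m creep '{"translation":[[0,-0.1,-1],[0,-0.2,-2.5],[0,-0.3,-4.5],[0,-0.3,-6.5],[0,-0.3,-8.2],[0,-0.3,-9.4],[0,-0.3,-10],[0,-0.3,-10]],"delta_rot":[[0,0,0],[0,0,0],[0,0,0],[0,0,0],[0,0,0],[0,0,0],[0,0,0],[0,0,0]],"hand":[5.72,5.72,5.72,5.72,5.72,5.72,5.72,5.72]}'
python3 -m creep '{"translation":[[0,0,0],[0,0,-0.2],[0,0,-0.4],[0,0,-0.5]],"delta_rot":[[0,0,0],[0,0,0],[0,0,0],[0,0,0]],"hand":[5.72,5.72,5.72,5.72]}'
python3 chk.py pl1;python3 -c "
from g import *
go(place(0),R3)"
```

```text
clock: 13.25
position: [591.1, -280.7, 106.5]
ee_rot: [0.981, -0.114, -0.158, -0.018]
contact_force: [-0.3, -0.4, -1.9]
gripper_width: 57.7
grasp_force: 21.8
clock: 13.75
position: [591.0, -280.6, 101.6]
ee_rot: [0.981, -0.114, -0.158, -0.018]
contact_force: [-0.5, 0.3, -2.5]
gripper_width: 57.9
grasp_force: 21.8
side 623 fit mouth xy [ 596.4 -281.7] tilt deg [0.12 0.54]
both 623 fit mouth xy [ 596.4 -281.7] tilt deg [0.12 0.54]
pred mouth [ 597.2 -281.4   21.7] axis [-0.  0.  1.]
t 13.85 dcm [ 0.09  0.1  -0.6 ] drot [ 0.   0.  -0.1] F [-0.8  0.6 -2.4] w 57.72 g 21.8
```

```bash
python3 -m creep '{"translation":[[0,0,-0.1],[0.03,0.03,-0.2],[0.03,0.03,-0.3],[0.03,0.03,-0.4],[0.03,0.03,-0.4]],"delta_rot":[[0,0,0],[0,0,0],[0,0,0],[0,0,0],[0,0,0]],"hand":[5.72,5.72,5.72,5.72,5.72]}'
python3 -m creep '{"translation":[[0,0,-0.05],[0,0,-0.1],[0,0,-0.1]],"delta_rot":[[0,0,0],[0,0,0],[0,0,0]],"hand":[5.72,5.72,5.72]}'
```

```text
clock: 14.48
position: [591.3, -280.3, 97.6]
ee_rot: [0.981, -0.114, -0.158, -0.018]
contact_force: [0.8, -0.3, -2.8]
gripper_width: 57.3
grasp_force: 21.8
clock: 14.85
position: [591.4, -280.3, 96.7]
ee_rot: [0.981, -0.114, -0.158, -0.018]
contact_force: [-0.6, -0.6, -3.1]
gripper_width: 57.2
grasp_force: 21.8
```

```bash
python3 -m creep '{"translation":[[0,0,-0.04],[0,0,-0.04]],"delta_rot":[[0,0,0],[0,0,0]],"hand":[5.72,5.72]}'
```

```text
clock: 15.1
position: [591.4, -280.3, 96.3]
ee_rot: [0.981, -0.114, -0.158, -0.018]
contact_force: [-0.5, -0.0, -3.5]
gripper_width: 57.1
grasp_force: 21.8
```

```bash
for i in 1 2; do python3 -m creep '{"translation":[[0,0,-0.04],[0,0,-0.08],[0,0,-0.08]],"delta_rot":[[0,0,0],[0,0,0],[0,0,0]],"hand":[5.72,5.72,5.72]}' | egrep 'posi|conta|grasp'; done
```

```text
position: [591.4, -280.3, 95.4]
contact_force: [-0.1, -0.1, -1.9]
grasp_force: 21.8
position: [591.5, -280.4, 95.0]
contact_force: [-0.6, 0.1, -0.7]
grasp_force: 21.9
```

```bash
python3 -m creep '{"translation":[[0,0,-0.05],[0,0,-0.05]],"delta_rot":[[0,0,0],[0,0,0]],"hand":[5.72,5.72]}' | egrep 'posi|conta|grasp'; python3 chk.py pl2
```

```text
position: [591.6, -280.4, 94.9]
contact_force: [0.6, -0.2, 2.7]
grasp_force: 22.2
side 608 fit mouth xy [ 597.5 -281.3] tilt deg [-0.29  0.46]
both 608 fit mouth xy [ 597.5 -281.3] tilt deg [-0.29  0.46]
pred mouth [ 597.9 -281.3   15.2] axis [-0.001  0.001  1.   ]
```

View pics/pl2.png

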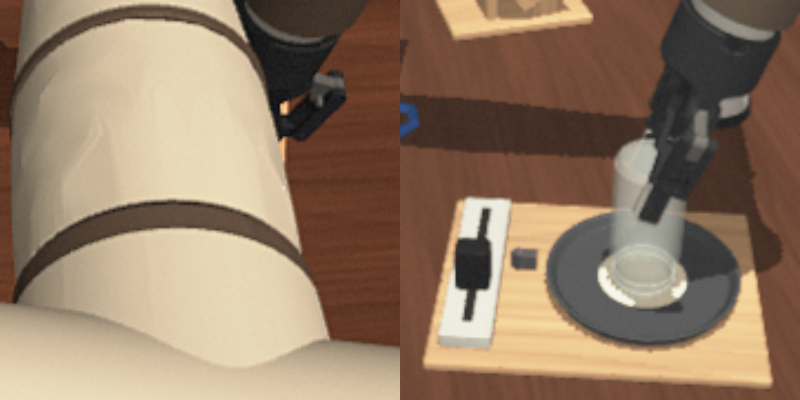

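The jar stands on the disc: the mouth ring is at about (645,268) in the right half and the disc at (643,277), partly hidden behind it. Now I'm releasing slowly.

```bash
python3 -m creep '{"translation":[[0,0,0],[0,0,0],[0,0,0],[0,0,0],[0,0,0],[0,0,0],[0,0,0],[0,0,0]],"delta_rot":[[0,0,0],[0,0,0],[0,0,0],[0,0,0],[0,0,0],[0,0,0],[0,0,0],[0,0,0]],"hand":[5.75,5.8,5.85,5.95,6.2,6.8,7.6,8.2]}'
python3 -m creep '{"translation":[[0,0,0],[0.15,0,0.5],[0.45,-0.1,1.4],[0.9,-0.2,2.8],[1.5,-0.35,4.7],[2.1,-0.5,6.6],[2.7,-0.6,8.5],[3.3,-0.75,10.4]],"delta_rot":[[0,0,0],[0,0,0],[0,0,0],[0,0,0],[0,0,0],[0,0,0],[0,0,0],[0,0,0]],"hand":[8.4,8.5,8.5,8.5,8.5,8.5,8.5,8.5]}'
```

```text
clock: 17.2
position: [591.4, -280.3, 94.2]
ee_rot: [0.981, -0.114, -0.158, -0.018]
contact_force: [-0.1, -0.3, 0.3]
gripper_width: 81.8
grasp_force: 0.0
clock: 18.2
position: [625.0, -288.0, 200.1]
ee_rot: [0.981, -0.114, -0.157, -0.018]
contact_force: [-0.1, -0.9, -0.2]
gripper_width: 84.8
grasp_force: 0.0
```

```bash
cat > dim.py <<'E'
from g import *
yaw=np.radians(-13.4); xl=np.array([np.cos(yaw),np.sin(yaw),0]); ylp=np.array([-np.sin(yaw),np.cos(yaw),0])
def meas(n,im,d):
    c=dict(top=np.array([599.3,-280.4,0]),side=np.array([596.5,-281.4,0]))[n]
    P=cloud(n,d); w=P-c; a=w@xl; b=w@ylp; z=P[...,2]; v=d>0
    m=v&(z>57)&(z<72)&(abs(a+135)<30)&(abs(b)<100)
    print(n,"grip top",m.sum(),"xl",(a[m].min()/2+a[m].max()/2).round(1),"yl",((b[m].min()+b[m].max())/2).round(1),b[m].mean().round(1),"z",np.median(z[m]).round(1))
    m=v&(z>15.5)&(z<32)&(a>-113)&(a<-84)&(abs(b)<60)&(im.max(2)<150)
    print(n,"pointer",m.sum(),"xl",a[m].mean().round(1),"yl range",b[m].min().round(1),b[m].max().round(1),"mean",b[m].mean().round(1),"z",np.percentile(z[m],[5,50,95]).round(1))
    m=v&(z>23)&(z<29)&(a>-113)&(a<-84)&(abs(b)<60)
    if m.sum(): print("   ptr top",m.sum(),a[m].mean().round(1),b[m].mean().round(1))
    return c
if __name__=="__main__":
    for n in("top","side"):
        s=np.load(f"{n}0.npz"); meas(n,s["im"],s["d"])
E
python3 dim.py
python3 - <<'E'
from h import *
im=np.load("top0.npz")["im"][200:270,335:450];im2=np.load("side0.npz")["im"][275:350,225:300]
C=np.hstack([cv2.resize(im,(644,392),interpolation=2)[:,:400],cv2.resize(im2,(392,392),interpolation=2)]);cv2.imwrite("pics/dim.png",C[...,::-1])
E
```

```text
top grip top 153 xl -134.7 yl -26.5 -25.1 z 64.5
top pointer 17 xl -99.9 yl range 14.6 19.5 mean 17.8 z [17.1 22.9 25.9]
   ptr top 44 -97.3 14.0
side grip top 144 xl -134.4 yl -27.0 -29.8 z 62.3
side pointer 76 xl -97.6 yl range 6.7 18.7 mean 11.5 z [17.  23.2 26. ]
   ptr top 44 -96.8 13.0
```

View pics/dim.png

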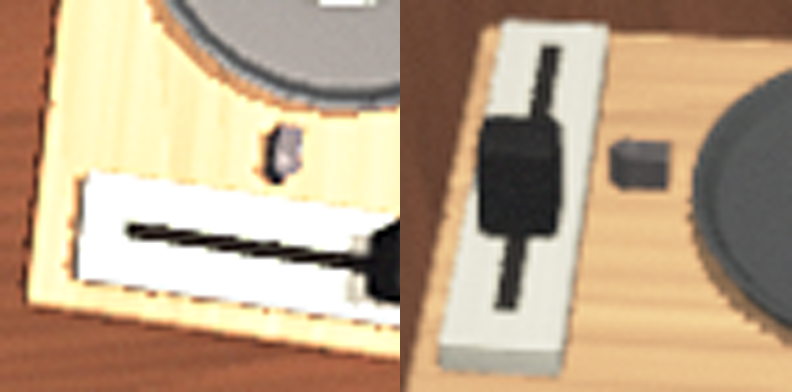

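The left half shows the pointer at (284,152) and the grip at the right edge. In the right half the grip is at (520,170) and the pointer at (640,165). The grip needs to move about 40 mm towards the lamp's +y.

```bash
cat >> dim.py <<'E'
c0=np.array([598,-280.9,0]); Rd=frame(np.array([0,0,-1.]),-ylp)
def tgt(y,z,x=-135): return c0+x*xl+y*ylp+[0,0,z]
E
python3 -c "
from dim import *
go(tgt(-26.8,200),Rd);go(tgt(-26.8,33),Rd);print('slide40',(40*ylp/10).round(2))"
```

```text
t 18.2 dcm [-1.645e+01  1.230e+00 -1.000e-02] drot [ -4.2 -17.7  -0.1] F [-0.1 -0.9 -0.2] w 84.85 g 0.0
t 18.2 dcm [-16.45   1.23 -16.71] drot [ -4.2 -17.7  -0.1] F [-0.1 -0.9 -0.2] w 84.85 g 0.0
slide40 [0.93 3.89 0.  ]
```

```bash
python3 -m creep '{"translation":[[-1,0.1,0.5],[-3,0.3,1],[-6,0.5,1],[-9,0.7,1],[-12,0.9,1],[-15,1.1,0.5],[-16.4,1.2,0],[-16.4,1.2,0]],"delta_rot":[[0,0,0],[-0.5,-2,0],[-1,-5,0],[-2,-9,0],[-3,-13,0],[-4,-16,0],[-4.2,-17.7,-0.1],[-4.2,-17.7,-0.1]],"hand":[8.5,8,7,6,6,6,6,6]}'
python3 -m creep '{"translation":[[0,0,-1],[0,0,-3],[0,0,-5],[0,0,-7],[0,0,-9],[0,0,-9.6],[0,0,-10],[0,0,-10]],"delta_rot":[[0,0,0],[0,0,0],[0,0,0],[0,0,0],[0,0,0],[0,0,0],[0,0,0],[0,0,0]],"hand":[6,6,6,6,6,6,6,6]}'
python3 -c "
from dim import *
go(tgt(-26.8,33),Rd)
im,d=get_image('side')
cv2.imwrite('pics/dpre.png',cv2.resize(im[170:370,210:410],(500,500))[...,::-1])"
```

```text
clock: 19.2
position: [458.0, -275.5, 198.6]
ee_rot: [0.993, -0.117, -0.001, -0.0]
contact_force: [0.8, 0.0, -0.1]
gripper_width: 60.3
grasp_force: 0.0
clock: 20.2
position: [460.8, -275.9, 98.3]
ee_rot: [0.993, -0.117, -0.0, -0.0]
contact_force: [0.3, -0.1, 0.9]
gripper_width: 59.8
grasp_force: 0.0
t 20.2 dcm [-0.04  0.03 -6.53] drot [-0.  -0.1  0. ] F [ 0.3 -0.1  0.9] w 59.81 g 0.0
```

View pics/dpre.png

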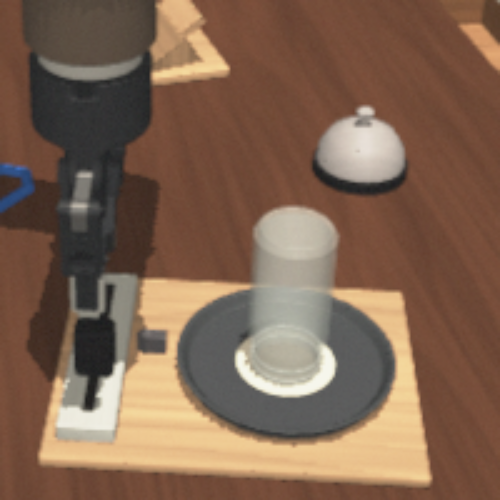

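The jar stands free and centred at (287,350). The fingers are straddling the line of the grip at (95,345). Next I descend, close gently and slide.

```bash
python3 -m creep '{"translation":[[0,0,-1],[0,0,-2.5],[0,0,-4],[0,0,-5.3],[0,0,-6.2],[0,0,-6.2],[0,0,-6.2],[0,0,-6.2]],"delta_rot":[[0,0,0],[0,0,0],[0,0,0],[0,0,0],[0,0,0],[0,0,0],[0,0,0],[0,0,0]],"hand":[6,6,6,6,6,5,4,3]}'
python3 -m creep '{"translation":[[0,0,0],[0,0,0],[0,0,0],[0,0,0],[0,0,0],[0,0,0]],"delta_rot":[[0,0,0],[0,0,0],[0,0,0],[0,0,0],[0,0,0],[0,0,0]],"hand":[2.5,2.2,2.0,1.95,1.95,1.95]}'
python3 -c "
from dim import *
go(tgt(13.5,33),Rd); print((read_state()['position']-c0)@ylp)"
```

```text
clock: 21.25
position: [460.8, -275.9, 36.8]
ee_rot: [0.993, -0.117, 0.0, 0.0]
contact_force: [0.4, 0.3, 0.7]
gripper_width: 30.3
grasp_force: 0.0
clock: 22.0
position: [460.5, -276.0, 36.5]
ee_rot: [0.993, -0.117, -0.0, 0.0]
contact_force: [-1.9, -0.7, 3.1]
gripper_width: 19.8
grasp_force: 13.8
t 22.0 dcm [ 0.93  3.95 -0.35] drot [-0.  -0.1  0. ] F [-1.9 -0.7  3.1] w 19.79 g 13.8
-27.0991241220533
```

```bash
python3 -m creep '{"translation":[[0.09,0.4,0],[0.23,1.0,0],[0.42,1.75,0],[0.6,2.5,0],[0.75,3.2,0],[0.88,3.7,0],[0.94,3.93,0],[0.94,3.93,0]],"delta_rot":[[0,0,0],[0,0,0],[0,0,0],[0,0,0],[0,0,0],[0,0,0],[0,0,0],[0,0,0]],"hand":[1.9,1.9,1.9,1.9,1.9,1.9,1.9,1.9]}'
python3 -m creep '{"translation":[[0,0,0],[0,0,0],[0,0,0],[0,0,0],[0,0,0],[0,0,0],[0,0,0],[0,0,0]],"delta_rot":[[0,0,0],[0,0,0],[0,0,0],[0,0,0],[0,0,0],[0,0,0],[0,0,0],[0,0,0]],"hand":[1.9,2.0,2.3,2.8,3.5,4.5,5,5]}'
python3 -m creep '{"translation":[[0,0,0.5],[0,0,2],[0,0,4],[0,0,7],[0,0,11],[-3,0,14],[-7,2,15],[-12,6,15]],"delta_rot":[[0,0,0],[0,0,0],[0,0,0],[0,0,0],[0,0,0],[0,0,0],[0,0,0],[0,0,0]],"hand":[5,5,5,5,5,5,5,5]}'
cat > fin.py <<'E'
from dim import *
for n in("top","side"):
    im,d=get_image(n); meas(n,im,d)
    P=cloud(n,d); m=(d>0)&(P[...,2]>60)&(P[...,2]<110)&(np.hypot(P[...,0]-598,P[...,1]+281)<40)
    f,*_=np.linalg.lstsq(np.c_[2*P[m][:,:2],np.ones(m.sum())],(P[m][:,:2]**2).sum(1),rcond=None); print("  jar",m.sum(),f[:2].round(1))
    x=im[115:290,325:500] if n=="top" else im[190:365,215:390]
    cv2.imwrite(f"/tmp/{n}.png",cv2.resize(x,(400,400))[...,::-1])
cv2.imwrite("pics/fin.png",np.hstack([cv2.imread("/tmp/top.png"),cv2.imread("/tmp/side.png")])); print(read_state()["position"])
E
python3 fin.py
```

```text
clock: 23.0
position: [470.2, -235.8, 36.5]
ee_rot: [0.993, -0.117, -0.0, -0.0]
contact_force: [-1.5, 1.2, 6.3]
gripper_width: 19.7
grasp_force: 27.4
clock: 24.0
position: [469.8, -236.5, 36.2]
ee_rot: [0.993, -0.117, -0.001, -0.0]
contact_force: [-0.9, -0.3, -0.4]
gripper_width: 49.9
grasp_force: 0.0
clock: 25.0
position: [351.2, -177.6, 188.1]
ee_rot: [0.993, -0.118, 0.002, 0.0]
contact_force: [-0.8, 1.3, 1.0]
gripper_width: 49.7
grasp_force: 0.0
top grip top 146 xl -134.6 yl 15.2 16.4 z 64.8
top pointer 47 xl -97.7 yl range 9.7 19.5 mean 15.5 z [18.7 26.6 29.2]
   ptr top 43 -96.9 14.2
  jar 292 [ 599.7 -281. ]
side grip top 132 xl -134.3 yl 13.1 11.3 z 62.2
side pointer 74 xl -97.9 yl range 5.6 18.0 mean 11.8 z [16.2 22.7 25.5]
   ptr top 39 -97.1 13.3
  jar 765 [ 596.8 -282.1]
[ 344.87627322 -175.51930506  186.44849742]
```

View pics/fin.png

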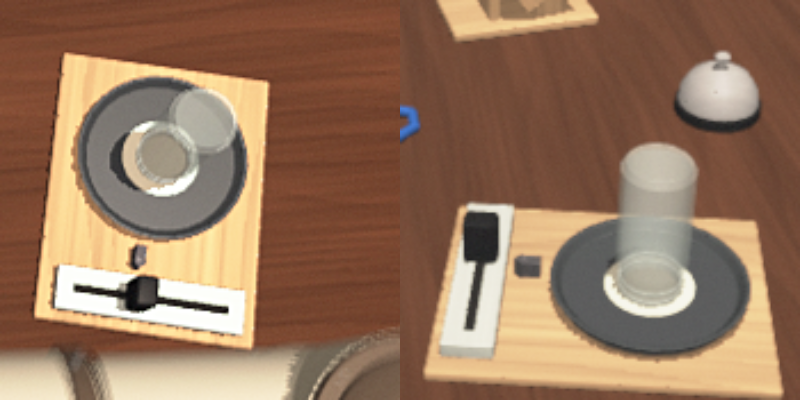

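The final view shows the jar upright on the disc: left half at (160,155), right half at (648,285). The grip at (142,293) is level with the pointer at (139,257), and both views measure the difference at 1 mm or less.

```bash
python3 -m creep '{"translation":[[0,0,0],[0,0,0],[0,0,0],[0,0,0]],"delta_rot":[[0,0,0],[0,0,0],[0,0,0],[0,0,0]],"hand":[5,5,5,5]}'; python3 -c "
from bench import *
print(job_done())"
```

```text
clock: 25.6
position: [351.4, -177.7, 185.9]
ee_rot: [0.993, -0.117, -0.001, -0.0]
contact_force: [-0.2, 0.2, -0.0]
gripper_width: 49.7
grasp_force: 0.0
the job is handed in; nothing more can be done
None
```

The job is handed in after 25.6 s: the jar stands mouth down about 1 mm off the light disc's centre, gripped with at most about 22 N and released before I touched the dimmer. The dimmer's grip is level with the pointer to within about 1 mm, and the bell and carabiner were not touched.

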